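# Step the tube carousel back one notch

### The arm

A 6-joint arm with a two-finger parallel gripper is mounted at the origin on a cart in front of the work surface, level with it; the furniture and walls round the work are solid. World frame = base frame: x ahead of the robot, y to its left, z up, the work surface at z = 0. Lengths are in m, angles in rad, forces in N, time in s.
With the tool pointing down it reaches from about 0.375 to 0.9 m from the base axis. Payload 3.1 kg.
Tool frame: the origin (TCP) lies at the very end of the fingers, on their centre line; the grasp point (between the pads) lies 19 mm behind it; z points along the fingers, y is the direction in which the jaws open and shut (so a half turn about z gives the same grasp; the last joint's range is limited). The gripper opens to 85 mm and grips with 20 to 120 N. Pads are 22 mm wide; open, the fingers measure 114 mm over their backs; the gripper's body (76 mm by 85 mm) begins 54 mm behind the grasp point. The pads swing forward as they close: fully open they stand 13 mm farther back than shut.
Start: joints at [0.952, 0.527, 1.433, -0, 1.181, -0.178], TCP at [0.267, 0.565, 0.199] pointing down, gripper open.
Joint ranges: [-3.08, 3.08], [-0.75, 2.2], [0.22, 2.44], [-1.43, 4.57], [0, 2.65], [-2.85, 2.85]. Speed limits (rad/s): [2.79, 2.79, 3.14, 3.14, 3.14, 3.14].

### API

Orientations are given as [roll, pitch, yaw] about the fixed x, y, z axes, in that order (R = Rz(yaw) Ry(pitch) Rx(roll)).
In Python, from bench import env, viewer gives the robot as it stands.
- The arm moves only by the shell command python3 -m pendant 'ROWS'. ROWS is JSON, a list that holds one entry, the list of rows, each a list of 7 numbers: the shift along the tool's x, y, z normalised to -1 to 1, where 1 is 750 mm, then the turn, a rotation vector about the tool's x, y, z normalised to -1 to 1, where 1 is 2 rad, then the closure, from -1 (fully open) to 1 (shut). In form: [[[x, y, z, ax, ay, az, jaw], ...]]. A call has 1 to 12 rows; each row shifts and turns the commanded pose from where the row before left it, along the tool's axes as they then stand; what a row does not reach is not made up. A row lasts 1/10 s, in which the tool goes at most 50 mm and 8.59 degrees, less where a joint would pass 70% of its speed; a pose out of reach is approached as far as the arm can. A call with a number of a shift or a turn outside -1 to 1 is refused whole. A call with a gripper value outside its range is refused whole. The fingers move at their own pace and stop on an object; the grip force is fixed at half the most. Time passes only in rows, so rows that do not move let the fingers close. It gives the time, the measured TCP pose, the force and the opening at its end, in the units of the state.
- env.observe(): the state, without advancing time (a new reading comes with each control period).
- viewer.snapshot(name): name is "side" or "top"; returns the picture (420x560x3 uint8, blue, green, red); there is no depth.
- viewer.calibration(name): a dict with "fx", "fy", "cx", "cy" (pixels), "k1" (the pictures are not rectified: a ray, as slopes to the right and down, at radius r is drawn at 1 + k1 r^2 times it, then the intrinsics apply), "R" (3x3) and "t" (3): a world point X has camera coordinates R X + t. Camera axes: x right, y down, z forward; pixel columns grow to the right and rows downward; lengths in m; the calibration is good to about 2 mm. A picture is of the moment at which its call begins. calibration takes no time and is no camera call.
- env.job_done(): hands the job in, once; it reports no verdict.
The state is a dict: "t": time; "qpos": joint angles; "joint_vel": joint speeds; "effort": joint torques, N m; "tcp_pos": TCP position; "tool_rot": TCP orientation; "force": force on the tool from outside, world axes, zero at the start; "moment": the same for the moment, N m; "grip_width": finger opening in m.
Only numpy, scipy, OpenCV 4.12 (cv2) and the standard library are available. Lean on these libraries where they do the work, as an engineer would, in place of code of your own. Each camera call takes 0.05 s, during which the arm holds its last target.

### The job

The tube carousel was advanced one place too far. With a fingertip, lift the ratchet pawl out of the teeth by pushing its lever over until it stays back by itself, push the wheel back exactly one notch (counter-clockwise seen from above; its steel peg is there for that), then push the lever back so that the pawl drops fully into the gap between the teeth and locks the wheel. Push gently, grip nothing, and leave the needle holders and tape rolls where they stand.

Things in the scene. Friction and masses are not known exactly. Their poses are not given: they have to be found in the camera images.
- carousel: fixed grey foot of the tube carousel, 10 mm high; origin on the trolley top under the wheel's axle, z up. All offsets below are in its frame. The wheel turns about its z axis. The pawl bracket, a steel plate outside the rim at x = +50, y = -109 mm, reaches 87 mm up.
- wheel_top (a point): centre of the top face of the white wheel, 58 mm up; disc radius 95 mm. A crown of 12 steel sawteeth, 30 degrees apart and 10 mm high, stands on the rim at radius 87 mm; hub cap 11 mm high, 34 mm wide. Five tubes, held fast at radius 62 mm, rise to about 105 mm above the trolley; sockets within 60 degrees of the peg are empty.
- wheel (a joint): angle of the wheel, rad; grows counter-clockwise seen from above: backward, the way the engaged pawl blocks. It starts in the notch at about 0; the next one back is at +0.524. In a notch the pawl leaves play of about 0.10 either way; farther off its nose would land on a tooth. The wheel stays where it is left (about 1 N at the peg moves it).
- push_peg (a point): on the axis of the upright steel peg on the wheel, 83 mm above the trolley; peg 12 mm in diameter, 60 mm from the axle, from 58 to 98 mm above the trolley. At wheel angle 0 it stands 75 degrees counter-clockwise from the carousel's +x axis (about on its +y side); it circles about the axle with the wheel.
- pawl_pivot (a point): the pawl's level pivot, along the carousel's y axis, at x = +50, y = -100, z = 74 mm. The pawl's arm runs 50 mm from it to -x, its nose reaching down between the teeth; lifted, arm and nose swing up about the pivot, at y = -94 to -82 mm.
- pawl (a joint): angle of the pawl, rad: 0 = fully down in a gap of the teeth, 1.25 = lifted fully against its stop; on top of a tooth it reads about 0.15. Its weighted lever tips over at about 0.65: past that it falls by itself to 1.25 and stays, before that it falls back down by its weight. Under 2 N at the bar moves it.
- lever_bar (a point): on the round steel cross bar atop the pawl's lever, 18 mm from its outer (-y) end; bar 16 mm thick, 50 mm long along y, 58 mm from the pivot. Pawl down: this point is at x = +19, y = -122, z = 123 mm (lever leans to -x); lifted: x = +87, y = -122, z = 119 mm (leans to +x). Push the bar to +x to lift the pawl, to -x to lower it.
- holder_1: loose cream needle holder standing on its flange, 31 mm wide, 54 mm high, origin under it; bystander
- holder_2: another such needle holder; bystander
- tape_1: loose white tape roll, 48 mm across, 25 mm high, lying flat, origin under it; bystander
- tape_2: loose white tape roll, 38 mm across, 12 mm high, lying flat, origin under it; bystander

How it is judged:
On the way, in this order (a step that is already met when the one before it is completed fails the run):
1. the pawl is lifted and stays back, the wheel still in its first notch (value of joint pawl above 1 rad and value of joint wheel between -0.25 and 0.25 rad), for 0.2 s.
2. with the pawl up, the wheel has been pushed back about one notch (value of joint pawl above 0.3 rad and value of joint wheel between 0.28 and 0.7 rad), for 0.2 s.
At the end, for the whole second after the job is handed in: The wheel rests in the next notch back (0.30 to 0.654 rad; 0.524 is the middle of the gap) and the pawl is fully down in that gap (below 0.06 rad), both at rest (value of joint wheel between 0.3 and 0.654 rad and value of joint pawl below 0.06 rad and angular speed of each of wheel, pawl below 0.05 rad/s); the robot touches nothing.
It fails at once if the pawl is gripped or forced (over 20 N) (contact force between the fingers and pawl above 20 N).
It fails at once if the wheel is gripped or forced (over 25 N) (contact force between the fingers and wheel above 25 N).
It fails at once if a needle holder or tape roll is moved, lifted or knocked over (distance of any of holder_1, holder_2, tape_1, tape_2 from where it was at the start of the episode above 0.02 m or angle between any of holder_1, holder_2's own z axis and vertical above 0.6 rad).
It also fails if it takes over 61 s, if anything falls off the work surface, if the arm or the gripper's body presses on something with over 40 N, if the wrist force passes 120 N, or if a joint passes its speed limit or range.

## Working session

There is one attempt and no reset: what is moved stays moved. The work goes in short steps, Python scripts to look and compute and a shell command to move; the robot and the scene stay as the last step left them, time stands still between calls to the robot, and variables do not carry over. Pictures are saved under pics/ and viewed, and the job is handed in when it is done.

```bash
ls; mkdir -p pics
python3 - <<'E'
from bench import env, viewer
import cv2
for n in ("side","top"):
    cv2.imwrite(f"pics/{n}0.png",viewer.snapshot(n)); print(n,viewer.calibration(n))
print(env.observe())
E
```

```text
pics
side {'fx': 488.35873077339454, 'fy': 488.35873077339454, 'cx': 289.4947677607617, 'cy': 213.57133034283143, 'k1': 0.024502551336469204, 'R': array([[ 0.91631356, -0.39972181,  0.02432958],
       [-0.13784415, -0.37186585, -0.91799498],
       [ 0.37598995,  0.83781756, -0.39584504]]), 't': array([-0.49539723,  0.23743234,  0.56439109])}
top {'fx': 401.35445236025646, 'fy': 401.35445236025646, 'cx': 283.1424977551527, 'cy': 214.08994861224966, 'k1': -0.11162543178059746, 'R': array([[-0.01477717, -0.9997996 , -0.01350518],
       [-0.99502365,  0.01603495, -0.09834031],
       [ 0.09853716,  0.01198478, -0.9950612 ]]), 't': array([0.15000984, 0.59993006, 0.9073796 ])}
{'t': 0.1, 'qpos': array([ 9.51517106e-01,  5.28379712e-01,  1.43378112e+00,  2.17376170e-05,
        1.18144186e+00, -1.78478799e-01]), 'joint_vel': array([-0.0014064 , -0.00177543, -0.00303109,  0.00046933, -0.00237929,
       -0.00221777]), 'effort': array([ 2.14952474e-04, -4.43303382e+01, -1.78585589e+01, -2.22057051e-04,
        3.82498067e-03,  2.44359711e-05]), 'tcp_pos': array([0.26619413, 0.5646802 , 0.19792535]), 'tool_rot': array([-3.13961811e+00, -3.76622119e-04,  2.70078359e+00]), 'force': array([ 0.2831163 ,  0.28210595, -1.59774283]), 'moment': array([-0.03862152, -0.00284025,  0.03403198]), 'grip_width': 0.08565275602876124}
```

View pics/side0.png

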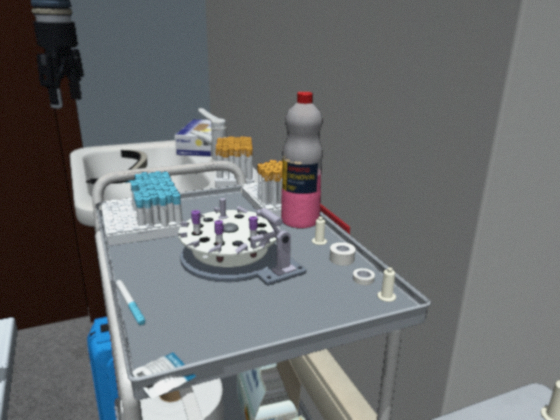

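View pics/top0.png

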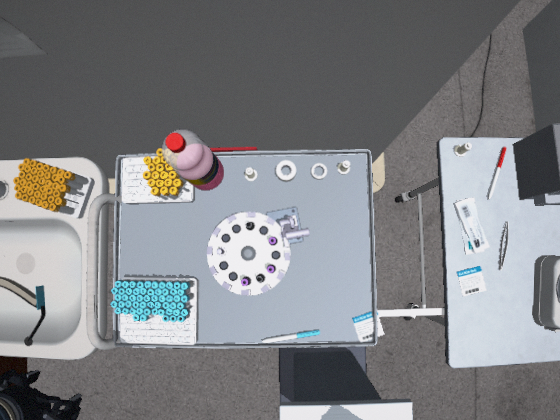

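Run:
```python
import cv2
a=cv2.imread("pics/top0.png")[190:310,190:330];cv2.imwrite("pics/topz.png",cv2.resize(a,None,fx=5,fy=5,interpolation=cv2.INTER_CUBIC))
a=cv2.imread("pics/side0.png")[180:300,165:325];cv2.imwrite("pics/sidez.png",cv2.resize(a,None,fx=5,fy=5,interpolation=cv2.INTER_CUBIC))
```

```text
(no output)
```

View pics/topz.png

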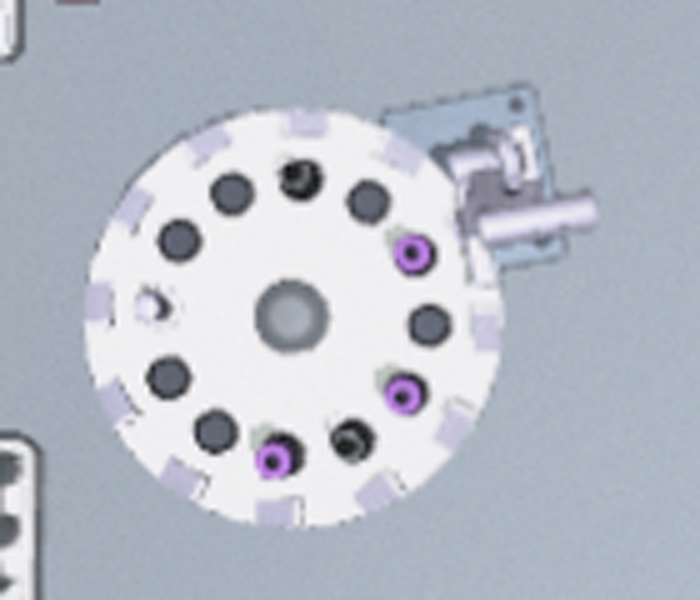

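View pics/sidez.png

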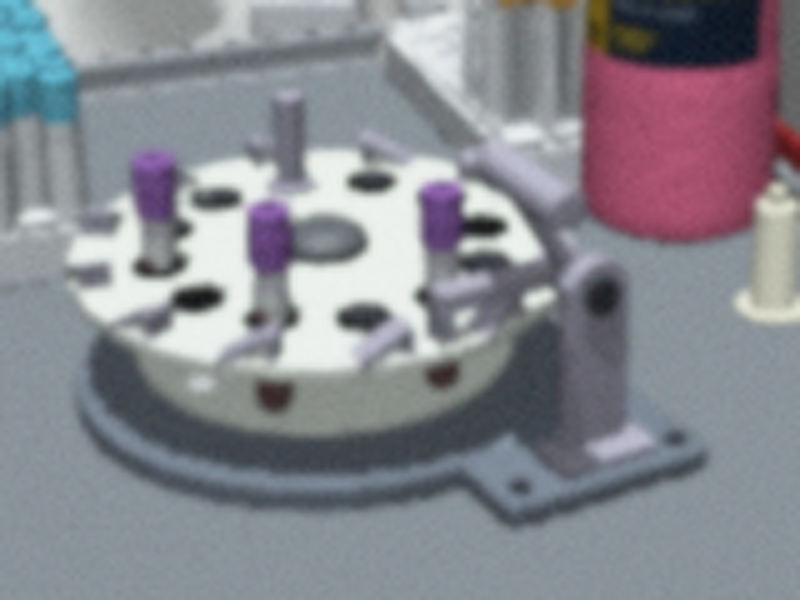

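```bash
cat > h.py <<'E'
import numpy as np, cv2
from bench import env, viewer
C={n:viewer.calibration(n) for n in("side","top")}
def ray(n,u,v):
    c=C[n]; x=np.array([(u-c['cx'])/c['fx'],(v-c['cy'])/c['fy']]); y=x.copy()
    for _ in range(30): y=x/(1+c['k1']*(y@y))
    d=c['R'].T@np.array([y[0],y[1],1]); return -c['R'].T@c['t'], d/np.linalg.norm(d)
def plane(n,u,v,z):
    o,d=ray(n,u,v); return o+d*(z-o[2])/d[2]
def tri(pt,ps):
    o1,d1=ray("top",*pt);o2,d2=ray("side",*ps)
    s=np.linalg.lstsq(np.c_[d1,-d2],o2-o1,rcond=None)[0]
    a=o1+d1*s[0];b=o2+d2*s[1]; return (a+b)/2,np.linalg.norm(a-b)
def proj(n,X):
    c=C[n];p=c['R']@np.asarray(X)+c['t'];s=p[:2]/p[2];s=s*(1+c['k1']*(s@s));return s*c['fx']+[c['cx'],c['cy']]
E
python3 - <<'E'
from h import *
T=lambda x,y:(190+(x+.5)/5-.5,190+(y+.5)/5-.5); S=lambda x,y:(165+(x+.5)/5-.5,180+(y+.5)/5-.5)
np.set_printoptions(precision=4,suppress=True)
print("hub",tri(T(291,316),S(330,230)),plane("top",*T(291,316),.069))
print("pegtop",tri(T(150,306),S(288,95)),plane("top",*T(150,306),.098))
print("barout",tri(T(595,210),S(568,198)),plane("top",*T(595,210),.123))
print("barin",tri(T(482,222),S(478,158)),plane("top",*T(482,222),.123))
img=cv2.imread("pics/top0.png");hsv=cv2.cvtColor(img,cv2.COLOR_BGR2HSV)
m=((hsv[...,2]>205)).astype(np.uint8); m[:200]=0;m[:,:200]=0;m[300:]=0;m[:,300:]=0
m=cv2.morphologyEx(m,cv2.MORPH_OPEN,np.ones((5,5)))
c=max(cv2.findContours(m,0,2)[0],key=cv2.contourArea)
e=cv2.fitEllipse(cv2.convexHull(c));print(e,plane("top",*e[0],.058), plane("top",e[0][0]+e[1][0]/2,e[0][1],.058))
for n,p in dict(h1=(250,174),t1=(286,170),t2=(319,171),h2=(344,167)).items(): print(n,plane("top",*p,.02))
print("bottle",plane("top",175,142,.3))
print("corners",plane("top",118,152,.0),plane("top",374,345,0))
E
```

```text
hub (array([0.5137, 0.2201, 0.0678]), np.float64(0.0013935740263580304)) [0.513  0.2202 0.069 ]
pegtop (array([0.5172, 0.2783, 0.1   ]), np.float64(0.0016792846927253502)) [0.518  0.2784 0.098 ]
barout (array([0.555 , 0.0871, 0.13  ]), np.float64(0.00022766450441138132)) [0.5553 0.0868 0.123 ]
barin (array([0.5467, 0.1357, 0.1262]), np.float64(0.008776386269679358)) [0.551  0.1342 0.123 ]
((248.34713745117188, 253.13877868652344), (83.09379577636719, 83.87538146972656), 56.37360763549805) [0.5123 0.2201 0.058 ] [0.511  0.1265 0.058 ]
h1 [0.7009 0.2188 0.02  ]
t1 [0.7091 0.1325 0.02  ]
t2 [0.7054 0.0536 0.02  ]
h2 [ 0.7143 -0.0066  0.02  ]
bottle [0.7031 0.3216 0.3   ]
corners [0.7693 0.5554 0.    ] [ 0.2896 -0.0699  0.    ]
```

```bash
cat >> h.py <<'E'
PSI=0.175; O=np.array([0.5125,0.220,0])
Rc=np.array([[np.cos(PSI),-np.sin(PSI),0],[np.sin(PSI),np.cos(PSI),0],[0,0,1]])
def st():
    s=env.observe(); p=Rc.T@(s['tcp_pos']-O)
    print("t %.2f car mm"%s['t'],np.round(p*1e3,1),"rot",np.round(s['tool_rot'],3),"F",np.round(Rc.T@s['force'],1),"w",round(s['grip_width'],3),"q6",round(s['qpos'][5],2))
    return s,p
def go(x,y,z):
    s,p=st(); from scipy.spatial.transform import Rotation as Q
    R=Q.from_euler('xyz',s['tool_rot']).as_matrix(); d=R.T@Rc@(np.array([x,y,z])/1e3-p)
    print("tool mm",np.round(d*1e3,1),"norm",np.round(d/.75,4))
E
python3 -m pendant '[[[0,0,0,0,0,-0.062,1],[0,0,0,0,0,-0.062,1],[0,0,0,0,0,-0.062,1],[0,0,0,0,0,-0.061,1],[0,0,0,0,0,-0.061,1],[0,0,0,0,0,0,1],[0,0,0,0,0,0,1]]]'
python3 -c "
from h import *
go(-35,-124,200)"
```

```text
t: 0.8
tcp_pos: [0.2664, 0.565, 0.1984]
tool_rot: [-3.141, -0.001, -2.969]
force: [-0.1, 0.8, 0.1]
grip_width: -0.0002
t 0.80 car mm [-182.2  382.6  198.4] rot [-3.141e+00 -1.000e-03 -2.969e+00] F [0.  0.8 0.1] w -0.0 q6 -0.79
tool mm [-148.4 -506.3   -1.4] norm [-0.1978 -0.675  -0.0018]
```

```bash
python3 -m pendant '[[[-0.0165,-0.0563,0,0,0,0,1],[-0.0165,-0.0563,0,0,0,0,1],[-0.0165,-0.0563,0,0,0,0,1],[-0.0165,-0.0563,0,0,0,0,1],[-0.0165,-0.0563,0,0,0,0,1],[-0.0165,-0.0563,0,0,0,0,1],[-0.0165,-0.0563,0,0,0,0,1],[-0.0165,-0.0563,0,0,0,0,1],[-0.0165,-0.0563,0,0,0,0,1],[-0.0165,-0.0563,0,0,0,0,1],[-0.0165,-0.0563,0,0,0,0,1],[-0.0165,-0.0563,0,0,0,0,1]]]'
python3 -m pendant '[[[0,0,0,0,0,0,1],[0,0,0,0,0,0,1]]]'
python3 - <<'E'
from h import *
go(-35,-124,114)
for n,(a,b,c,d) in dict(top=(170,310,190,350),side=(150,300,165,365)).items():
    im=viewer.snapshot(n); cv2.imwrite(f"pics/{n}1.png",cv2.resize(im[a:b,c:d],None,fx=4,fy=4,interpolation=cv2.INTER_CUBIC))
E
```

```text
t: 2.0
tcp_pos: [0.5018, 0.0905, 0.199]
tool_rot: [3.142, 0.0, -2.969]
force: [1.3, 0.1, 0.3]
grip_width: 0.0
t: 2.2
tcp_pos: [0.5013, 0.0913, 0.1986]
tool_rot: [3.141, -0.001, -2.971]
force: [-0.3, 1.0, 0.5]
grip_width: 0.0
t 2.20 car mm [ -33.5 -124.7  198.6] rot [ 3.141e+00 -1.000e-03 -2.971e+00] F [-0.2  1.   0.5] w 0.0 q6 -1.78
tool mm [ 1.5  0.7 84.6] norm [0.002  0.0009 0.1128]
```

View pics/side1.png

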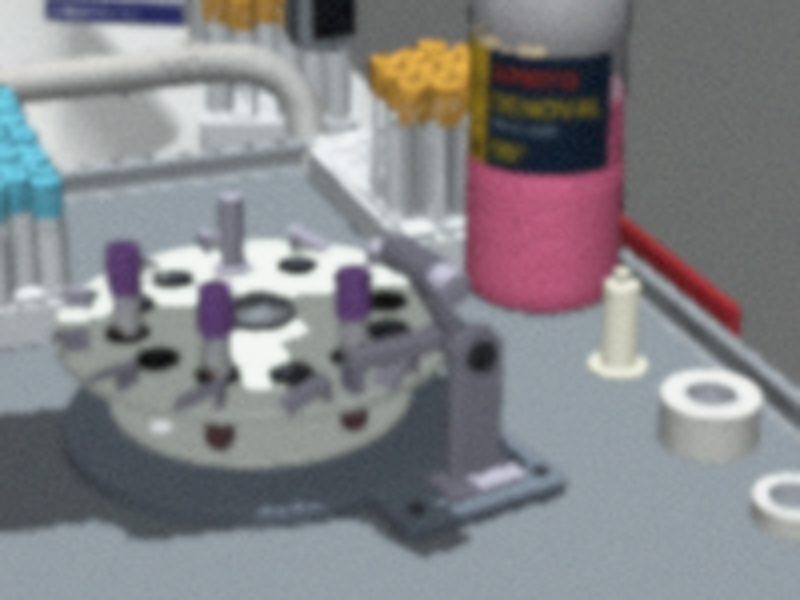

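View pics/top1.png

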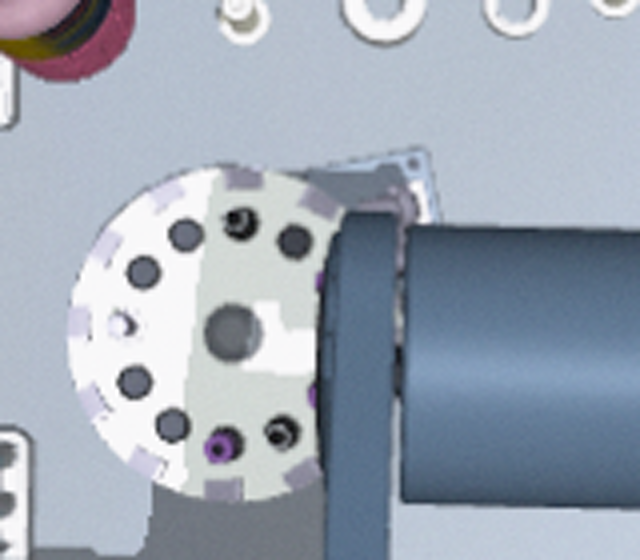

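```bash
python3 -m pendant '[[[0,0,0.02,0,0,0,1],[0,0,0.03,0,0,0,1],[0,0,0.03,0,0,0,1],[0,0,0.022,0,0,0,1],[0,0,0.01,0,0,0,1],[0,0,0,0,0,0,1],[0,0,0,0,0,0,1]]]'
python3 - <<'E'
from h import *
st(); print(proj("side",env.observe()['tcp_pos']))
im=viewer.snapshot("side"); cv2.imwrite(f"pics/side2.png",cv2.resize(im[120:270,165:365],None,fx=4,fy=4,interpolation=cv2.INTER_CUBIC))
E
```

```text
t: 3.0
tcp_pos: [0.5014, 0.0929, 0.1154]
tool_rot: [-3.141, 0.001, -2.965]
force: [-0.6, 0.6, 0.1]
grip_width: 0.0002
t 3.00 car mm [ -33.1 -123.3  115.4] rot [-3.141e+00  1.000e-03 -2.965e+00] F [-0.5  0.7  0.1] w 0.0 q6 -1.78
[245.76886054 230.9236096 ]
```

View pics/side2.png

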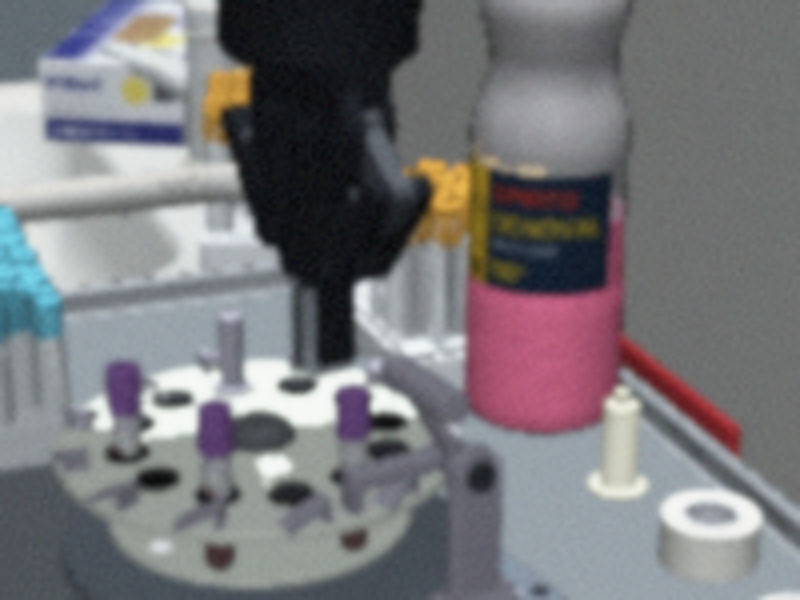

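Run:
```python
from h import *
p=env.observe()['tcp_pos']
for d in (0,.02,.04,.06,.073,.1,.15):
    print(d,(proj("side",p+[0,0,d])-[165,120])*4)
print(ray("side",280,200)[0], (C['side']['R']@p+C['side']['t']))
for c in [(19,-140,123),(19,-90,123),(50,-100,74)]: 
    X=O+Rc@(np.array(c)/1e3); print(c,X,(proj("side",X)-[165,120])*4,(proj("top",X)-[190,190])*5)
im=viewer.snapshot("side"); cv2.imwrite(f"pics/side3.png",cv2.resize(im[190:260,215:305],None,fx=8,fy=8,interpolation=cv2.INTER_CUBIC))
```

```text
0 [323.98770734 443.10729145]
0.02 [323.44298656 397.63997625]
0.04 [322.88228975 351.23837214]
0.06 [322.30492036 303.86941372]
0.073 [321.92034253 272.54444149]
0.1 [321.09717604 206.08841959]
0.15 [319.47965836  77.7603772 ]
[ 0.27446248 -0.58258487  0.45342591] [-0.06989725  0.02764773  0.78492642]
(19, -140, 123) [0.55558494 0.08544634 0.123     ] [455.1169609  413.93525568] [596.20763113 207.2346029 ]
(19, -90, 123) [0.54687954 0.13468267 0.123     ] [392.29312307 372.06263208] [479.10659199 229.85143094]
(50, -100, 74) [0.57914714 0.13023275 0.074     ] [464.04340789 467.75088912] [488.75148985 161.99614565]
```

View pics/side3.png

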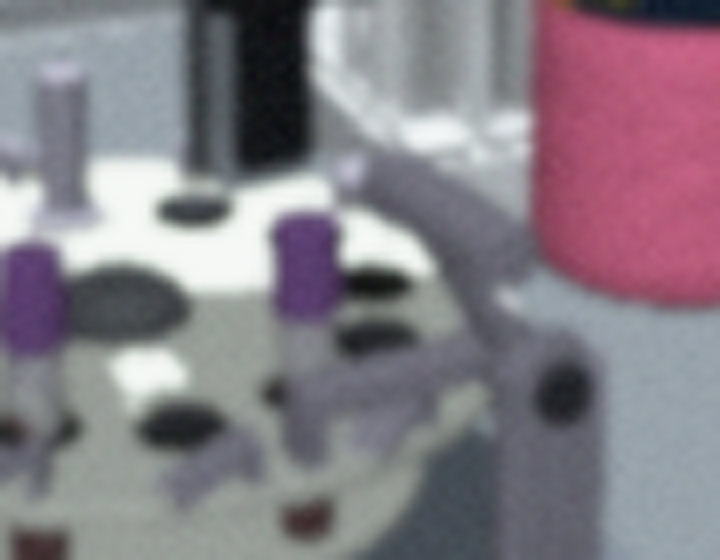

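Run:
```python
from h import *
print(proj("side",[.2662,.5647,.1979]),proj("side",[.2662,.5647,.2109]))
for d in (0,.033,.073,.1,.15,.2): print(d,proj("side",env.observe()['tcp_pos']+[0,0,d])*1.4)
im=viewer.snapshot("side"); cv2.imwrite(f"pics/side4.png",cv2.resize(im[0:270,140:440],None,fx=2.2,fy=2.2,interpolation=cv2.INTER_CUBIC))
im=cv2.imread("pics/side0.png");cv2.imwrite(f"pics/side5.png",cv2.resize(im[0:120,0:140],None,fx=5,fy=5,interpolation=cv2.INTER_CUBIC))
```

```text
[ 70.47342228 125.04820622] [ 69.51820256 119.04150758]
0 [344.52962125 323.0395465 ]
0.033 [344.21426268 296.60226585]
0.073 [343.81102394 263.33043392]
0.1 [343.5248647  240.06588242]
0.15 [342.96251027 195.14115776]
0.2 [342.35375422 147.62396891]
```

View pics/side4.png

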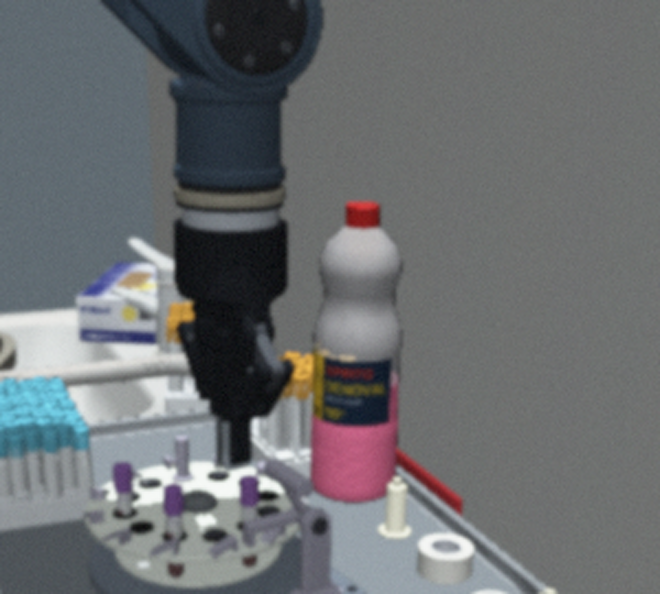

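View pics/side5.png

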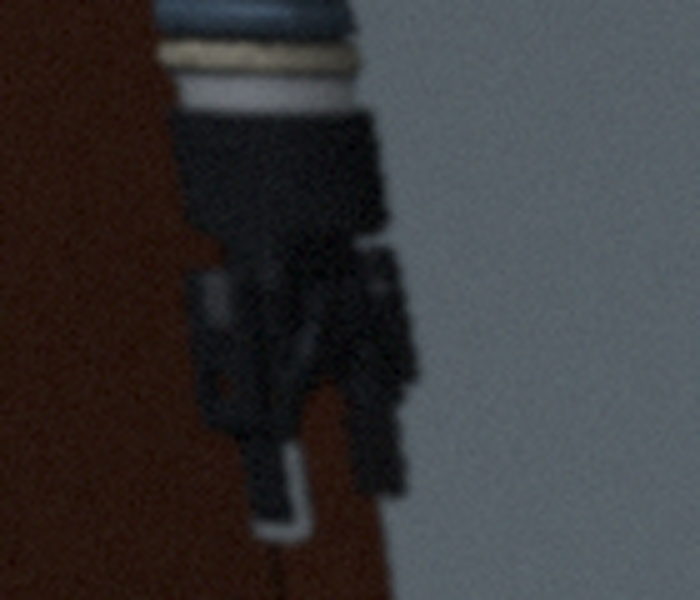

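Run:
```python
from h import *
for z in (.198,.231,.4): print(z,(proj("top",[.2662,.5647,z])-[0,330])*6)
p=env.observe()['tcp_pos']
for z in (.115,.148,.25,.3,.4): print(z,(proj("top",[p[0],p[1],z])-[170,170])*4)
im=viewer.snapshot("top"); cv2.imwrite(f"pics/top5.png",cv2.resize(im[170:320,170:360],None,fx=4,fy=4,interpolation=cv2.INTER_CUBIC))
im=cv2.imread("pics/top0.png");cv2.imwrite(f"pics/top6.png",cv2.resize(im[330:420,0:120],None,fx=6,fy=6,interpolation=cv2.INTER_CUBIC))
```

```text
0.198 [412.3569281  296.13924254]
0.231 [358.65250956 326.12598015]
0.4 [ 11.32833235 517.79295933]
0.115 [545.06485308 348.77038031]
0.148 [547.92728497 349.33248795]
0.25 [558.4484676  351.39758848]
0.3 [564.78705249 352.64097727]
0.4 [580.83702746 355.78684364]
```

View pics/top5.png

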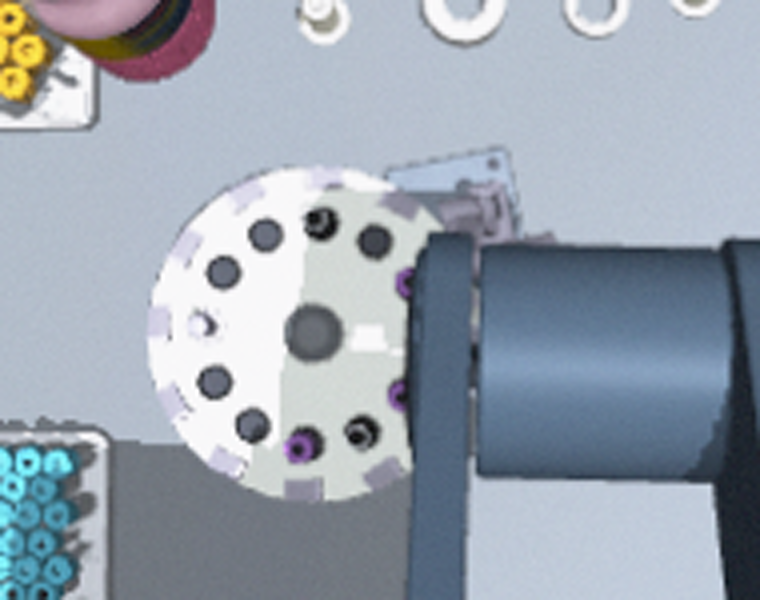

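View pics/top6.png

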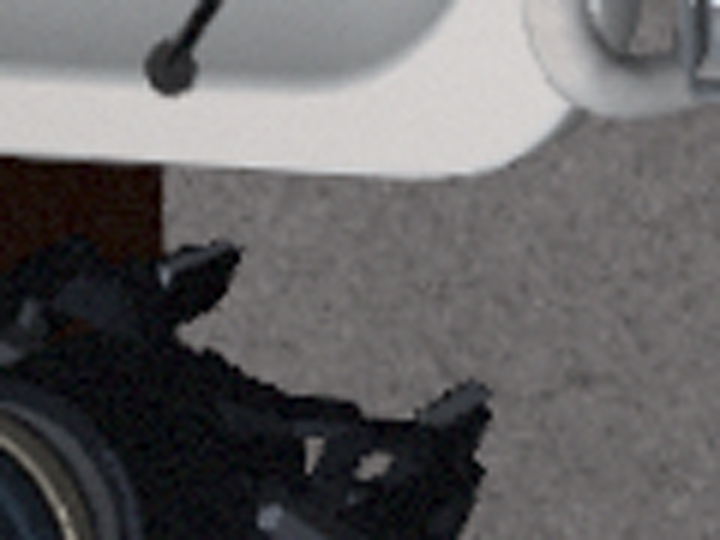

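```bash
python3 -m pendant '[[[-0.008,-0.012,0,0,0,0,1],[-0.01,0,0,0,0,0,1],[-0.01,0,0,0,0,0,1],[-0.01,0,0,0,0,0,1],[-0.01,0,0,0,0,0,1],[-0.01,0,0,0,0,0,1],[-0.007,0,0,0,0,0,1],[0,0,0,0,0,0,1],[0,0,0,0,0,0,1]]]'
python3 - <<'E'
from h import *
s,p=st(); print((proj("side",s['tcp_pos'])-[165,120])*4)
im=viewer.snapshot("side"); cv2.imwrite(f"pics/side7.png",cv2.resize(im[120:270,165:365],None,fx=4,fy=4,interpolation=cv2.INTER_CUBIC))
E
```

```text
t: 4.1
tcp_pos: [0.5505, 0.0919, 0.1147]
tool_rot: [3.141, -0.001, -2.966]
force: [0.0, 0.8, 0.2]
grip_width: 0.0001
t 4.10 car mm [  15.1 -132.7  114.7] rot [ 3.141e+00 -1.000e-03 -2.966e+00] F [0.2 0.8 0.2] w 0.0 q6 -1.78
[437.25795138 428.0693784 ]
```

View pics/side7.png

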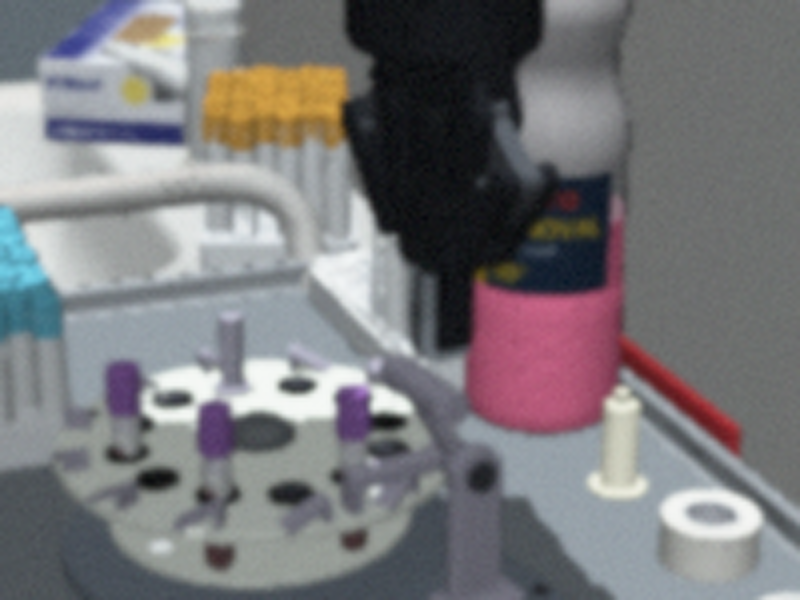

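```bash
python3 -m pendant '[[[0.02,0.005,0,0,0,0,1],[0.03,0,0,0,0,0,1],[0,0,0.016,0,0,0,1],[0,0,0.02,0,0,0,1],[0,0,0.008,0,0,0,1],[0,0,0,0,0,0,1],[0,0,0,0,0,0,1]]]'
python3 - <<'E'
from h import *
s,p=st(); print((proj("side",s['tcp_pos']+[0,0,.033])-[165,120])*4)
im=viewer.snapshot("side"); cv2.imwrite(f"pics/side8.png",cv2.resize(im[120:270,165:365],None,fx=4,fy=4,interpolation=cv2.INTER_CUBIC))
E
```

```text
t: 4.85
tcp_pos: [0.5137, 0.089, 0.0817]
tool_rot: [-3.142, 0.0, -2.966]
force: [0.2, 0.3, 0.6]
grip_width: -0.0002
t 4.85 car mm [ -21.7 -129.2   81.7] rot [-3.142  0.    -2.966] F [0.3 0.3 0.6] w -0.0 q6 -1.79
[355.21738046 444.47302393]
```

View pics/side8.png

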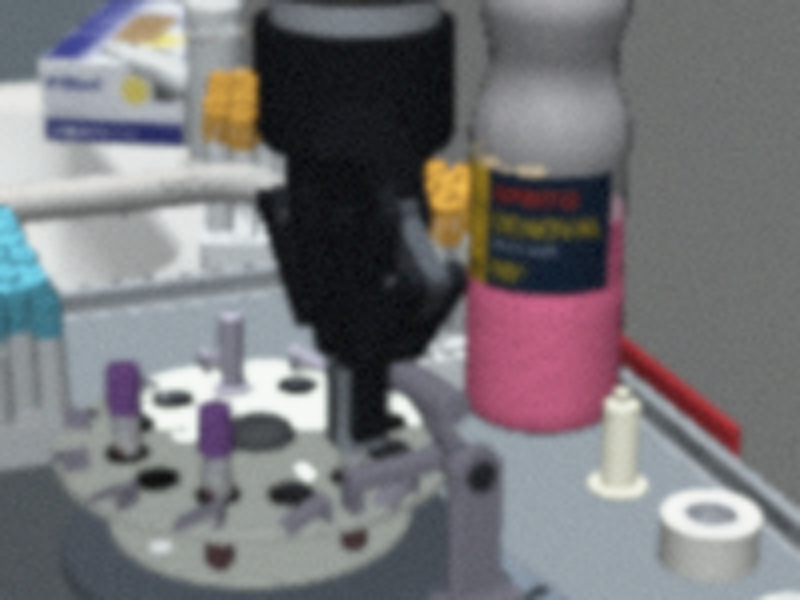

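```bash
python3 -m pendant '[[[-0.01,0,0,0,0,0,1],[-0.01,0,0,0,0,0,1],[-0.005,0,0,0,0,0,1],[-0.005,0,0,0,0,0,1],[-0.005,0,0,0,0,0,1],[-0.005,0,0,0,0,0,1],[-0.005,0,0,0,0,0,1],[-0.005,0,0,0,0,0,1],[-0.005,0,0,0,0,0,1],[-0.005,0,0,0,0,0,1]]]'
python3 -m pendant '[[[-0.005,0,0,0,0,0,1],[-0.005,0,0,0,0,0,1],[-0.005,0,0,0,0,0,1],[-0.005,0,0,0,0,0,1],[-0.005,0,0,0,0,0,1],[-0.005,0,0,0,0,0,1]]]'
python3 - <<'E'
from h import *
s,p=st()
im=viewer.snapshot("side"); cv2.imwrite(f"pics/side9.png",cv2.resize(im[120:270,165:365],None,fx=4,fy=4,interpolation=cv2.INTER_CUBIC))
E
```

```text
t: 5.9
tcp_pos: [0.558, 0.0969, 0.0818]
tool_rot: [-3.141, 0.0, -2.966]
force: [-1.0, 0.2, -0.0]
grip_width: 0.0002
t: 6.5
tcp_pos: [0.58, 0.1008, 0.0818]
tool_rot: [3.142, 0.0, -2.966]
force: [-0.6, -0.3, -0.4]
grip_width: 0.0
t 6.50 car mm [  45.7 -129.1   81.8] rot [ 3.142  0.    -2.966] F [-0.7 -0.2 -0.4] w 0.0 q6 -1.76
```

View pics/side9.png

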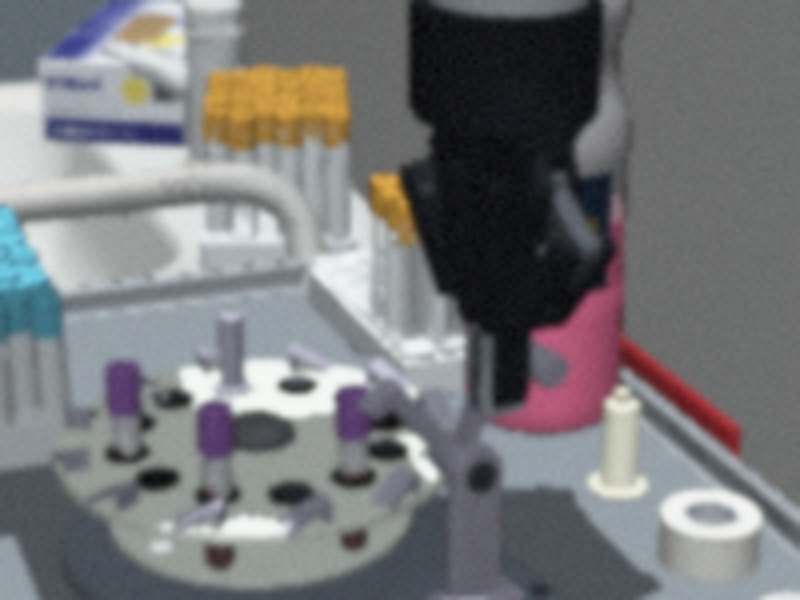

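```bash
python3 -m pendant '[[[-0.005,0,0,0,0,0,1],[0,0,0,0,0,0,1],[0.01,0,0,0,0,0,1],[0.02,0,0,0,0,0,1],[0.03,0,0,0,0,0,1],[0.03,0,0,0,0,0,1],[0,0,0,0,0,0,1],[0,0,0,0,0,0,1]]]'
python3 - <<'E'
from h import *
s,p=st()
for c in [(87,-140,119),(87,-90,119)]: print((proj("side",O+Rc@(np.array(c)/1e3))-[165,120])*4)
im=viewer.snapshot("side"); cv2.imwrite(f"pics/side10.png",cv2.resize(im[120:270,165:365],None,fx=4,fy=4,interpolation=cv2.INTER_CUBIC))
E
```

```text
t: 7.35
tcp_pos: [0.5171, 0.0896, 0.0821]
tool_rot: [-3.141, 0.001, -2.967]
force: [0.4, -0.6, 0.3]
grip_width: 0.0
t 7.35 car mm [ -18.2 -129.2   82.1] rot [-3.141e+00  1.000e-03 -2.967e+00] F [ 0.2 -0.6  0.3] w 0.0 q6 -1.79
[589.59341752 388.82630997]
[523.5528636  349.81233515]
```

View pics/side10.png

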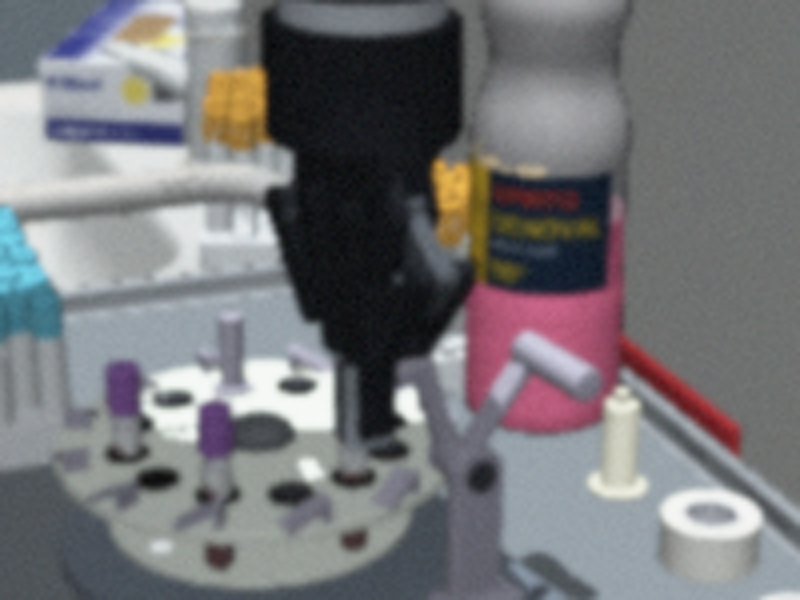

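```bash
python3 -m pendant '[[[0,0,-0.03,0,0,0,1],[0,0,-0.04,0,0,0,1],[0,0,-0.024,0,0,0,1],[-0.01,0.03,0,0,0,0,1],[-0.02,0.055,0,0,0,0,1],[-0.02,0.055,0,0,0,0,1],[-0.02,0.055,0,0,0,0,1],[-0.0207,0.054,0,0,0,0,1],[0,0,0,0,0,0,1],[0,0,0,0,0,0,1]]]'
python3 - <<'E'
from h import *
go(50,58,47)
for n,(a,b,c,d) in dict(top=(170,320,170,360),side=(120,270,165,365)).items():
    im=viewer.snapshot(n); cv2.imwrite(f"pics/{n}11.png",cv2.resize(im[a:b,c:d],None,fx=4,fy=4,interpolation=cv2.INTER_CUBIC))
E
```

```text
t: 8.4
tcp_pos: [0.552, 0.2866, 0.1521]
tool_rot: [-3.141, 0.001, -2.964]
force: [-0.3, 0.1, -0.9]
grip_width: 0.0
t 8.40 car mm [ 50.5  58.8 152.1] rot [-3.141e+00  1.000e-03 -2.964e+00] F [-0.2  0.1 -0.9] w 0.0 q6 -1.45
tool mm [  0.6  -0.7 105.1] norm [ 0.0007 -0.001   0.1401]
```

View pics/side11.png

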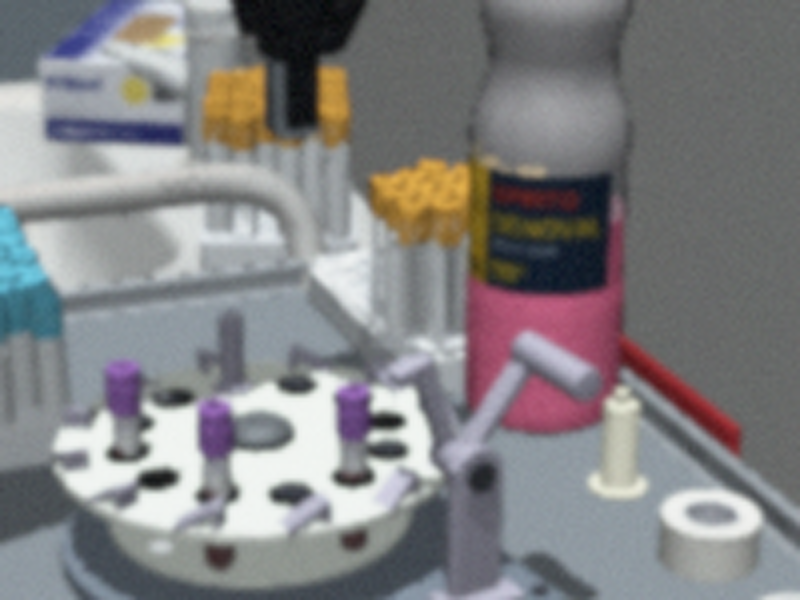

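View pics/top11.png

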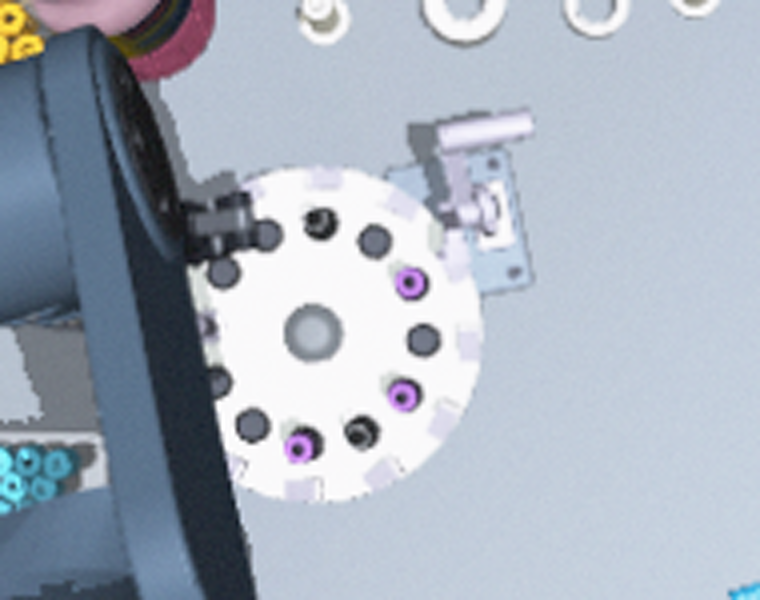

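Run:
```python
from h import *
s=env.observe();print(s['qpos'],s['tcp_pos'])
print("cap tri",tri((175,141),(305,97)))
for z in (.3,.4,.5): print(z,plane("top",195,177,z),plane("top",205,235,z))
im=viewer.snapshot("side");cv2.imwrite("pics/sf.png",im)
im=viewer.snapshot("top");cv2.imwrite("pics/tf.png",im)
```

```text
[ 2.97090314e-01  5.75533238e-01  1.48935987e+00 -4.87123233e-04
  1.07726849e+00 -1.44838690e+00] [0.55139059 0.28474652 0.15206273]
cap tri (array([0.71116294, 0.32818183, 0.2777656 ]), np.float64(0.00045199500301812564))
0.3 [0.64102442 0.28583909 0.3       ] [0.54259495 0.26816851 0.3       ]
0.4 [0.62125194 0.26228903 0.4       ] [0.53764794 0.24728    0.4       ]
0.5 [0.60147947 0.23873897 0.5       ] [0.53270093 0.22639149 0.5       ]
```

View pics/sf.png

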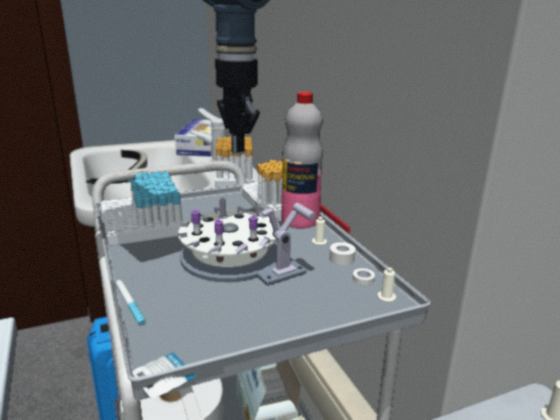

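View pics/tf.png

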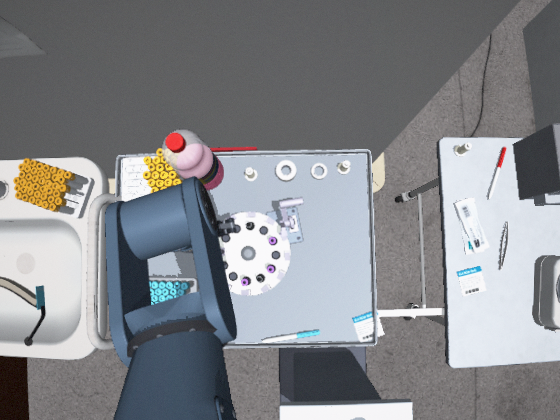

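```bash
python3 -m pendant '[[[0,0,0.03,0,0,0,1],[0,0,0.04,0,0,0,1],[0,0,0.035,0,0,0,1],[0,0,0.02,0,0,0,1],[0,0,0.014,0,0,0,1],[0,0,0,0,0,0,1],[0,0,0,0,0,0,1]]]'
python3 - <<'E'
from h import *
go(17,58,47)
for n,(a,b,c,d) in dict(top=(170,320,170,360),side=(120,270,165,365)).items():
    im=viewer.snapshot(n); cv2.imwrite(f"pics/{n}12.png",cv2.resize(im[a:b,c:d],None,fx=4,fy=4,interpolation=cv2.INTER_CUBIC))
E
```

```text
t: 9.3
tcp_pos: [0.5521, 0.2854, 0.0488]
tool_rot: [3.141, 0.001, -2.967]
force: [-0.4, -0.2, 0.2]
grip_width: -0.0
t 9.30 car mm [50.4 57.5 48.8] rot [ 3.141e+00  1.000e-03 -2.967e+00] F [-0.5 -0.1  0.2] w -0.0 q6 -1.45
tool mm [33.4  0.5  1.7] norm [0.0445 0.0007 0.0023]
```

View pics/side12.png

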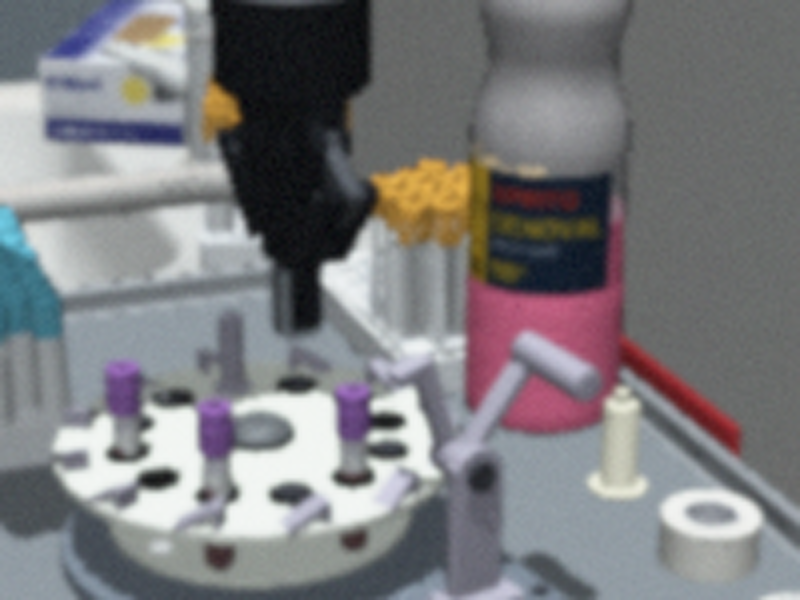

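```bash
python3 -m pendant '[[[0,0,0.008,0,0,0,1],[0.008,0,0,0,0,0,1],[0.006,0,0,0,0,0,1],[0.005,0,0,0,0,0,1],[0.005,0,0,0,0,0,1],[0.005,0,0,0,0,0,1],[0.005,0,0,0,0,0,1],[0.005,0,0,0,0,0,1],[0.005,0,0,0,0,0,1],[0.005,0,0,0,0,0,1],[0,0,0,0,0,0,1]]]'
python3 - <<'E'
from h import *
go(1.5,58,41)
im=viewer.snapshot("side"); cv2.imwrite(f"pics/side13.png",cv2.resize(im[120:270,165:365],None,fx=4,fy=4,interpolation=cv2.INTER_CUBIC))
E
```

```text
t: 10.5
tcp_pos: [0.5137, 0.2785, 0.0419]
tool_rot: [-3.141, -0.002, -2.966]
force: [0.4, 0.4, -0.2]
grip_width: 0.0001
t 10.50 car mm [11.3 57.4 41.9] rot [-3.141e+00 -2.000e-03 -2.966e+00] F [ 0.4  0.3 -0.2] w 0.0 q6 -1.44
tool mm [9.8 0.6 0.9] norm [0.0131 0.0008 0.0012]
```

View pics/side13.png

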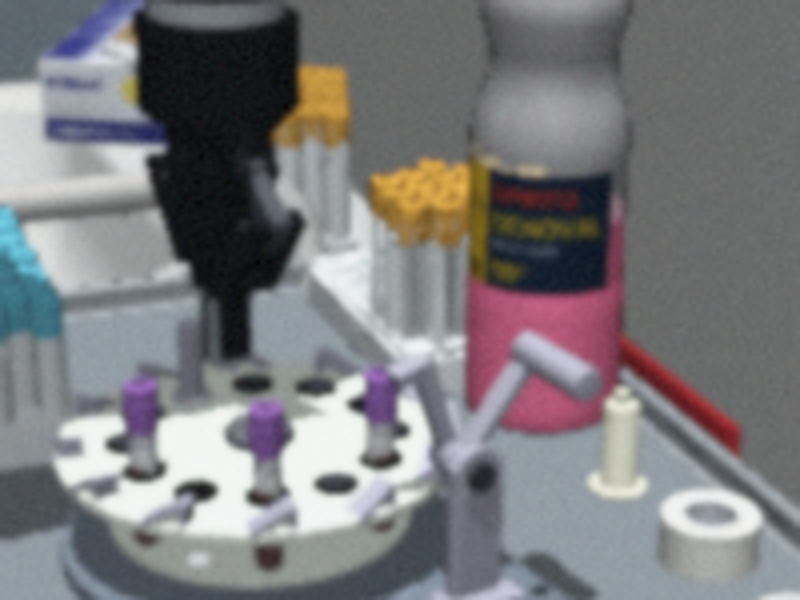

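```bash
python3 -m pendant '[[[0.005,0,0,0,0,0,1],[0.004,0,0,0,0,0,1],[0.003,0,0,0,0,0,1],[0,0,0,0,0,0,1],[0,0,0,0,0,0,1]]]'
python3 - <<'E'
from h import *
st()
im=viewer.snapshot("side"); cv2.imwrite(f"pics/side14.png",cv2.resize(im[180:270,165:300],None,fx=5.8,fy=5.8,interpolation=cv2.INTER_CUBIC))
S=lambda X:(proj("side",O+Rc@(np.array(X)/1e3))-[165,180])*5.8
for w in (.424,.524,.624):
    a=np.radians(75)+w; print(w,"peg top",S([60*np.cos(a),60*np.sin(a),98]),S([60*np.cos(a),60*np.sin(a),58]))
    # three tubes near camera
E
```

```text
t: 11.05
tcp_pos: [0.5056, 0.2774, 0.042]
tool_rot: [3.142, -0.001, -2.966]
force: [-0.1, 0.2, -0.2]
grip_width: 0.0
t 11.05 car mm [ 3.2 57.7 42. ] rot [ 3.142e+00 -1.000e-03 -2.966e+00] F [-0.1  0.2 -0.2] w 0.0 q6 -1.44
0.424 peg top [264.51933194 124.63355265] [269.21089242 234.38158819]
0.524 peg top [249.92476189 129.18811582] [254.87727554 239.32314217]
0.624 peg top [236.38259572 134.26517573] [241.58241843 244.82338524]
```

View pics/side14.png

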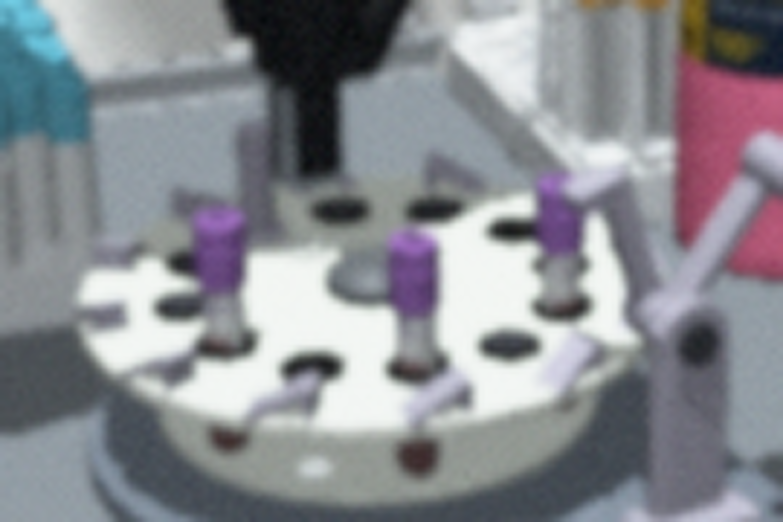

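```bash
python3 -m pendant '[[[-0.02,0,0,0,0,0,1],[-0.02,0,0,0,0,0,1],[0,0,-0.03,0,0,0,1],[0,0,-0.05,0,0,0,1],[0,0,-0.05,0,0,0,1],[0,0,-0.03,0,0,0,1],[-0.05,0,0,0,0,0,1],[0,0,0,0,0,0,1],[0,0,0,0,0,0,1]]]'
python3 - <<'E'
from h import *
st()
S=lambda X:(proj("side",O+Rc@(np.array(X)/1e3))-[165,180])*5
a=np.radians(75);print(S([60*np.cos(a),60*np.sin(a),98]))
for n,(a,b,c,d) in dict(top=(170,320,170,360),side=(180,300,165,325)).items():
    im=viewer.snapshot(n); cv2.imwrite(f"pics/{n}15r.png",im);cv2.imwrite(f"pics/{n}15.png",cv2.resize(im[a:b,c:d],None,fx=4,fy=4,interpolation=cv2.INTER_CUBIC))
E
```

```text
t: 12.0
tcp_pos: [0.5725, 0.2891, 0.1617]
tool_rot: [3.142, -0.001, -2.967]
force: [0.0, 0.4, -0.3]
grip_width: 0.0003
t 12.00 car mm [ 71.1  57.6 161.7] rot [ 3.142e+00 -1.000e-03 -2.967e+00] F [ 0.1  0.4 -0.3] w 0.0 q6 -1.45
[288.60413542  96.37887845]
```

View pics/top15.png

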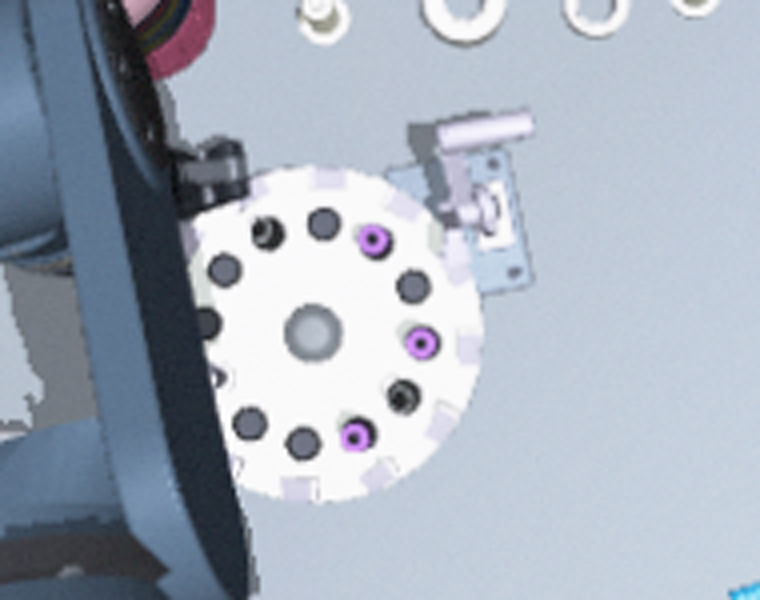

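View pics/side15.png

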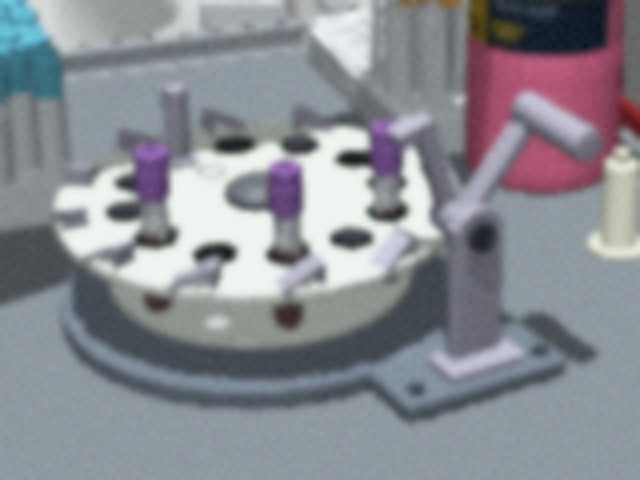

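Run:
```python
from h import *
for f in ("top0","top15r"):
    im=cv2.imread(f"pics/{f}.png");h=cv2.cvtColor(im,cv2.COLOR_BGR2HSV)
    m=cv2.inRange(h,(125,60,60),(160,255,255));m[:205]=0;m[300:]=0;m[:,:225]=0;m[:,300:]=0
    n,_,s,c=cv2.connectedComponentsWithStats(m)
    for i in range(1,n):
        if s[i,4]>8:
            p=Rc.T@(plane("top",*c[i],.105)-O); print(f,s[i,4],np.round(p[:2]*1e3,1),np.hypot(*p[:2]),np.arctan2(p[1],p[0]))
```

```text
top0 47 [ 16.1 -59.7] 0.061860212718165886 -1.3072117437295219
top0 47 [-42.1 -44.6] 0.06133605976555773 -2.327256515282058
top0 48 [-58.7  14.2] 0.06043220278616792 2.903719070739888
top15r 46 [ 42.1 -45. ] 0.06161657159097366 -0.8178478391725471
top15r 46 [-16.2 -59.8] 0.0619885525338741 -1.8358690116649057
top15r 47 [-58.7 -16.2] 0.06088398120905753 -2.8729650143429852
```

```bash
python3 -m pendant '[[[-0.015,-0.03,0,0,0,0,1],[-0.018,-0.055,0,0,0,0,1],[-0.018,-0.055,0,0,0,0,1],[-0.018,-0.055,0,0,0,0,1],[-0.016,-0.053,0,0,0,0,1],[0,0,0.03,0,0,0,1],[0,0,0.04,0,0,0,1],[0,0,0.025,0,0,0,1],[0,0,0.015,0,0,0,1],[0,0,0,0,0,0,1],[0,0,0,0,0,0,1]]]'
python3 - <<'E'
from h import *
st()
im=viewer.snapshot("side"); cv2.imwrite(f"pics/side16.png",cv2.resize(im[120:270,165:365],None,fx=4,fy=4,interpolation=cv2.INTER_CUBIC))
E
```

```text
t: 13.2
tcp_pos: [0.668, 0.1174, 0.08]
tool_rot: [-3.142, 0.0, -2.966]
force: [-0.0, 0.2, 0.8]
grip_width: -0.0002
t 13.20 car mm [ 135.3 -128.1   80. ] rot [-3.142  0.    -2.966] F [0.  0.2 0.8] w -0.0 q6 -1.74
```

View pics/side16.png

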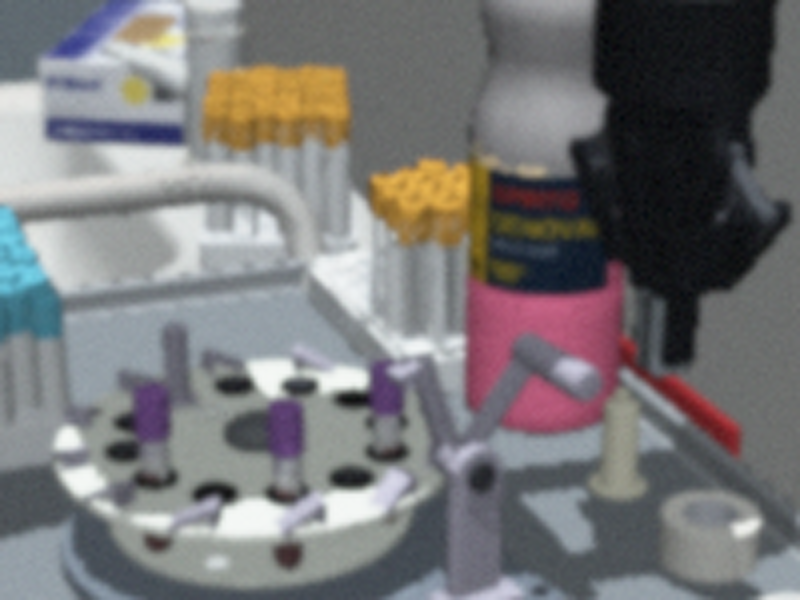

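```bash
python3 -m pendant '[[[0.01,0,0.007,0,0,0,1],[0.01,0,0,0,0,0,1],[0.008,0,0,0,0,0,1],[0.005,0,0,0,0,0,1],[0.005,0,0,0,0,0,1],[0.005,0,0,0,0,0,1],[0.005,0,0,0,0,0,1],[0.005,0,0,0,0,0,1],[0.005,0,0,0,0,0,1],[0.005,0,0,0,0,0,1],[0.005,0,0,0,0,0,1],[0.005,0,0,0,0,0,1]]]'
python3 -c "
from h import *
st()
im=viewer.snapshot('side'); cv2.imwrite('pics/side17.png',cv2.resize(im[120:270,165:365],None,fx=4,fy=4,interpolation=cv2.INTER_CUBIC))"
```

```text
t: 14.45
tcp_pos: [0.613, 0.1075, 0.0739]
tool_rot: [3.141, -0.001, -2.966]
force: [0.2, 1.0, -0.0]
grip_width: -0.0
t 14.45 car mm [  79.4 -128.3   73.9] rot [ 3.141e+00 -1.000e-03 -2.966e+00] F [ 0.4  1.  -0. ] w -0.0 q6 -1.75
```

View pics/side17.png

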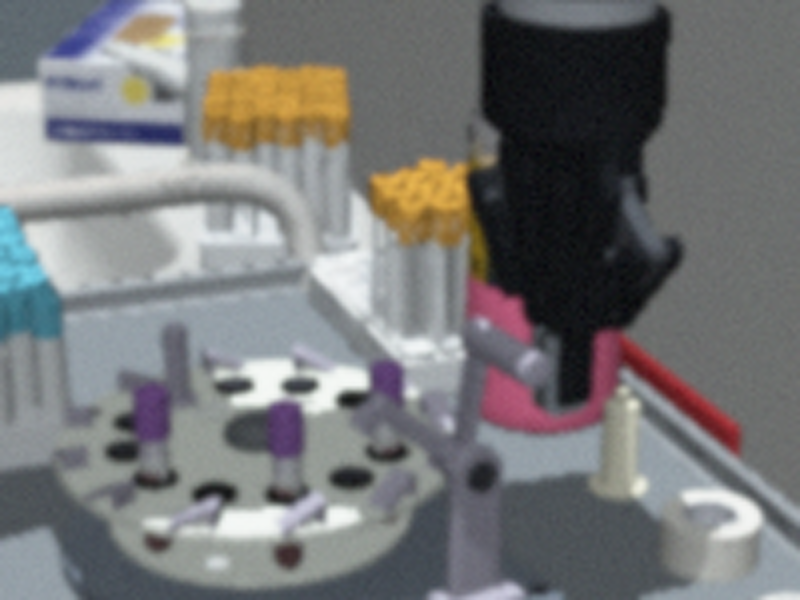

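```bash
python3 -m pendant '[[[0.005,0,0,0,0,0,1],[0.005,0,0,0,0,0,1],[0.005,0,0,0,0,0,1],[0.005,0,0,0,0,0,1],[0.005,0,0,0,0,0,1],[0.005,0,0,0,0,0,1],[0,0,0,0,0,0,1],[0,0,0,0,0,0,1]]]'
python3 -c "
from h import *
st()
im=viewer.snapshot('side'); cv2.imwrite('pics/side18.png',cv2.resize(im[120:270,165:365],None,fx=4,fy=4,interpolation=cv2.INTER_CUBIC))"
```

```text
t: 15.3
tcp_pos: [0.5919, 0.1037, 0.0744]
tool_rot: [-3.142, 0.0, -2.966]
force: [0.0, -1.0, 0.2]
grip_width: 0.0001
t 15.30 car mm [  57.9 -128.4   74.4] rot [-3.142  0.    -2.966] F [-0.1 -1.   0.2] w 0.0 q6 -1.76
```

View pics/side18.png

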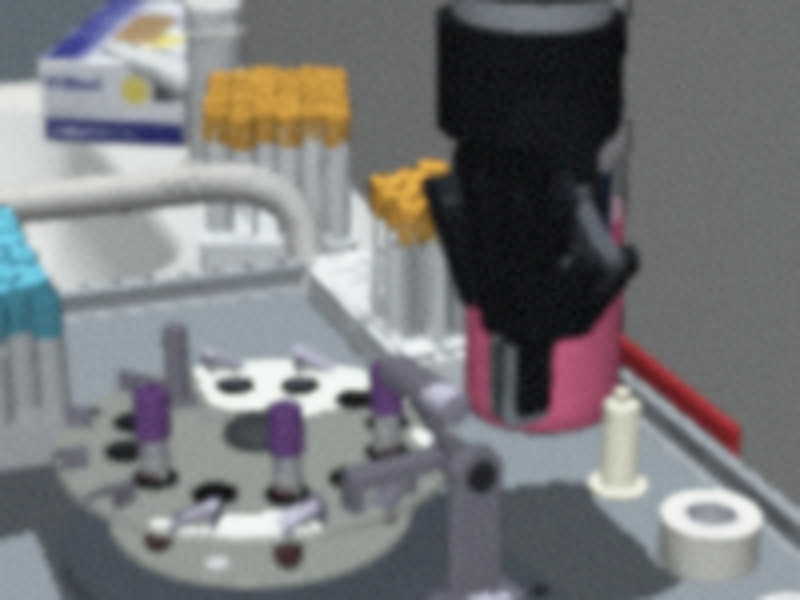

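```bash
python3 -m pendant '[[[-0.02,0,0,0,0,0,1],[-0.03,0,0,0,0,0,1],[0,0,-0.04,0,0,0,1],[0,0,-0.05,0,0,0,1],[0,0,-0.05,0,0,0,1],[0,0,-0.05,0,0,0,1],[-0.02,-0.05,0,0,0,0,1],[0,-0.06,0,0,0,0,1],[0,-0.06,0,0,0,0,1],[0,0,0,0,0,0,1],[0,0,0,0,0,0,1]]]'
python3 - <<'E'
from h import *
st()
a=cv2.imread("pics/side0.png"); b=viewer.snapshot("side"); t=viewer.snapshot("top"); cv2.imwrite("pics/tt.png",t)
f=lambda i:cv2.resize(i[190:270,220:300],None,fx=5,fy=5,interpolation=cv2.INTER_CUBIC)
cv2.imwrite("pics/cmp.png",np.hstack([f(a),f(b)]))
cv2.imwrite("pics/topend.png",np.hstack([cv2.resize(i[140:300,200:360],None,fx=2.5,fy=2.5) for i in (cv2.imread("pics/top0.png"),t)]))
g=lambda i:cv2.cvtColor(i,cv2.COLOR_BGR2GRAY).astype(np.float32)
for nm,(r0,r1,c0,c1) in dict(bar=(205,228,254,284),arm=(228,248,248,282),bracket=(236,275,276,292)).items():
    print(nm,cv2.phaseCorrelate(g(a)[r0:r1,c0:c1].copy(),g(b)[r0:r1,c0:c1].copy(),cv2.createHanningWindow((c1-c0,r1-r0),cv2.CV_32F)))
h=cv2.cvtColor(t,cv2.COLOR_BGR2HSV);m=cv2.inRange(h,(125,60,60),(160,255,255));m[:205]=0;m[300:]=0;m[:,:225]=0;m[:,300:]=0
n,_,s,c=cv2.connectedComponentsWithStats(m)
for i in range(1,n):
    if s[i,4]>8:
        p=Rc.T@(plane("top",*c[i],.105)-O); print(np.round(p[:2]*1e3,1),np.arctan2(p[1],p[0]))
E
```

```text
t: 16.45
tcp_pos: [0.6658, -0.014, 0.2165]
tool_rot: [3.141, -0.0, -2.969]
force: [-0.0, 0.3, 0.3]
grip_width: 0.0
t 16.45 car mm [ 110.2 -257.1  216.5] rot [ 3.141 -0.    -2.969] F [0.  0.3 0.3] w 0.0 q6 -1.93
bar ((0.5284045426560215, 0.033510236318821995), 0.6473052766587999)
arm ((-0.3227214120388737, 0.7148499356898892), 0.713328750928243)
bracket ((-0.1226911875882628, 0.20177027598365882), 1.0022301521152257)
[ 42.1 -45. ] -0.8178478391725471
[-16.5 -59.8] -1.8401117384126697
[-58.4 -16.5] -2.8670142790918045
```

View pics/cmp.png

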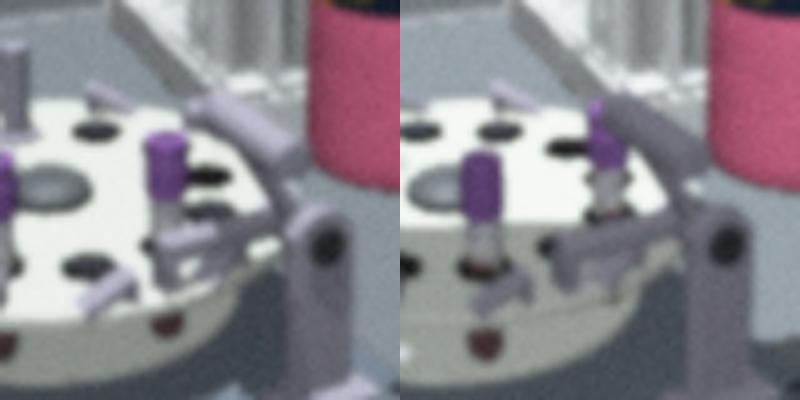

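View pics/topend.png

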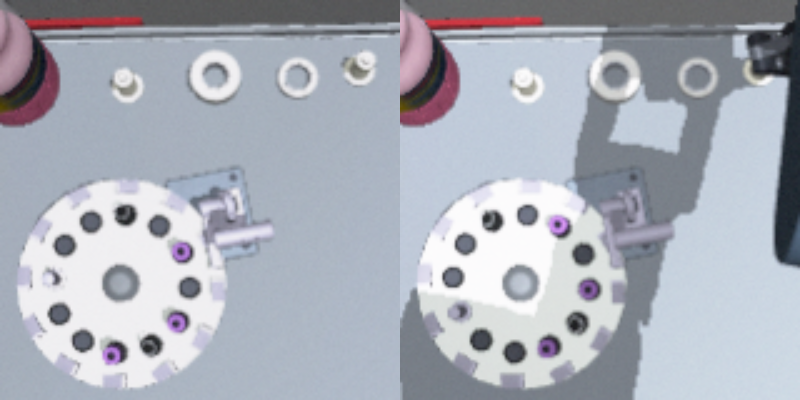

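```bash
python3 -m pendant '[[[0.02,-0.04,0,0,0,0,1],[0.03,-0.05,0,0,0,0,1],[0.04,-0.05,0,0,0,0,1],[0.04,-0.05,0,0,0,0,1],[0.03,-0.03,0,0,0,0,1],[0,0,0,0,0,0,1],[0,0,0,0,0,0,1],[0,0,0,0,0,0,1]]]'
python3 - <<'E'
from h import *
st()
a=cv2.imread("pics/side0.png"); b=viewer.snapshot("side"); t=viewer.snapshot("top"); cv2.imwrite("pics/tt2.png",t)
f=lambda i:cv2.resize(i[190:270,220:300],None,fx=5,fy=5,interpolation=cv2.INTER_CUBIC)
cv2.imwrite("pics/cmp2.png",np.hstack([f(a),f(b)]))
g=lambda i:cv2.cvtColor(i,cv2.COLOR_BGR2GRAY).astype(np.float32)
for nm,(r0,r1,c0,c1) in dict(bar=(205,228,254,284),arm=(228,248,248,282),bracket=(236,275,276,292)).items():
    print(nm,cv2.phaseCorrelate(g(a)[r0:r1,c0:c1].copy(),g(b)[r0:r1,c0:c1].copy(),cv2.createHanningWindow((c1-c0,r1-r0),cv2.CV_32F)))
E
```

```text
t: 17.35
tcp_pos: [0.5771, -0.1943, 0.2169]
tool_rot: [3.141, 0.001, -2.964]
force: [-0.3, 0.2, 0.9]
grip_width: -0.0003
t 17.35 car mm [  -8.5 -419.2  216.9] rot [ 3.141e+00  1.000e-03 -2.964e+00] F [-0.2  0.2  0.9] w -0.0 q6 -2.26
bar ((0.6194556216382008, 0.08662264776504536), 0.6728059583240085)
arm ((-0.5147611227547237, 0.3934778548524509), 1.0232649717066022)
bracket ((-0.3113878119898654, -0.10804189049196466), 1.0940622430294753)
```

View pics/cmp2.png

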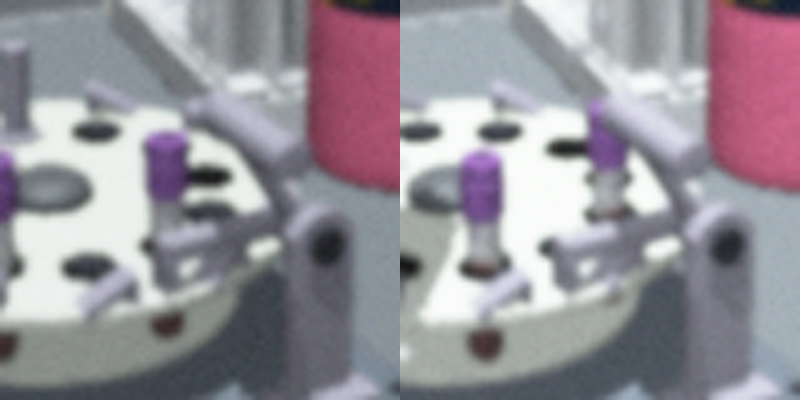

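View pics/tt2.png

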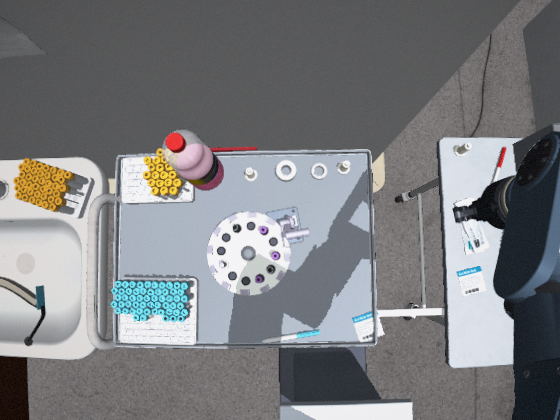

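```bash
python3 -c "
from bench import env
print(env.job_done())"
```

```text
the job is handed in; nothing more can be done
None
```

I lifted the pawl with the closed fingertip until it stayed back. I then pushed the peg so the wheel turned one notch counter-clockwise, and pushed the lever back so the pawl dropped. I handed the job in about 17 s into the 61 s allowed.

- **Wheel:** the tube caps in the top view show it turned about 0.49–0.51 rad. I put its final angle at about 0.51, against 0.524 for the middle of the gap. It did not change when the pawl dropped.
- **Pawl:** from the side, the arm, nose and bar look the same as in the starting picture, to within about 0.6 pixel. Sitting on a tooth (0.15 rad) would have moved the bar about 5 pixels, so I take it as fully down. This is a comparison of pictures, not a reading of the joint.
- **Forces and bystanders:** each force reading, taken at the end of a move, stayed at the noise level of about 1 N. The needle holders and tape rolls look unmoved in the final top view. The gripper was well clear of everything when I handed in.

**Disagreement:** the reported tool tip sits about 33 mm lower than the fingertips seen in both cameras. A cautious test move over the bar touched nothing, which agreed with the pictures. I corrected every later height by that 33 mm.

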